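# Clamp a circuit board in a cam-lever repair jig

## Task

Lay the circuit board with the single square metal shield flat in the bed of the repair jig, between the sliding jaw and the end stop, while the cam lever is still open. Then swing the cam lever round just far enough to take up the gap and hold the board snugly against the sprung end stop, with about 19 N on the board and never a hard squeeze. Let go, and leave the other loose things on the bench where they are.

Things in the scene. Friction and masses are not known exactly. Their poses are not given: they have to be found in the camera images.
- board: Loose circuit board to clamp: green plate 50 (own x) x 90 (own y) x 4 mm with one square bare-metal shield block 30 x 30 mm at its centre, its top 18 mm above the underside; 55 to 110 g. Origin: centre of the underside, z up. Its two ends are alike: either way round is right. It starts flat on a 3 mm blue mat, on one of two spots.
- jig: Repair jig, fixed to the bench: aluminium plate 100 (x) x 215 (y, -92 to +123) x 20 mm. Origin on the bench; the bed is its top, at z = 20. The board lies there lengthwise along y, centred on x = 0 between two side rails (3 mm high, 56 mm apart inside, y = -45 to +45), so that the open jaw (y = +50) is just beyond its one end and the end stop beyond the other.
- stop_zone (a point): Fixed mark on the jig, at bed height, x = 0, y = -50.5. The end stop's face stands within 4.5 mm of it along the jig's y (set afresh each time, not reported: the room is 6 to 15 mm more than the board's 90), so it has to be felt. The stop is a steel bumper plate 44 mm wide, 13.5 mm high, sprung: it yields in -y at about 8 N per mm, up to 9 mm.
- jaw: Sliding jaw on the bed, 46 mm wide, 13.5 mm high. Origin: middle of its front face (which meets the board's end), at bed height; axes as the jig's. Fully open the face is at jig y = +50; the cam drives it towards -y by 12 mm per rad of cam angle. Only the cam moves it. On the board 19 N is wanted, 10 to 30 N is fine, over 45 N at any moment is a hard squeeze.
- cam (a joint): Angle of the cam lever about its upright pivot, rad: 0 fully open, grows counterclockwise seen from above, end at 2.1. Starts at 0 to 0.12. At 0 the lever points 0.35 rad counterclockwise of the jig's +x. It stays where it is left (dry friction). Contact with the stop comes somewhere from 0.5 to 1.25; 19 N on the board about 0.28 later.
- pivot (a point): The lever's pivot axis, on the bed at jig x = 0, y = +87. The knob runs on a circle of 60 mm radius about it. Turning the lever free takes about 7 N sideways at the knob; once the board is against the stop this rises by 0.2 N per newton on the board (19 N: about 4 N more than free; 10 to 30 N: 2 to 6 N more).
- knob (a point): Centre of the crank knob at the lever's end: upright black cylinder 18 mm across, 36 mm tall, from 42 to 78 mm above the bench (this point at 60). It spins freely about its own upright axis, so it can be gripped from above and carried round without turning the hand.
- spare_board: Bystander, not to be used: a wider, shorter green board 62 x 74 mm with two round metal cans and a black strip, 20 mm tall, on the mat's other spot. Origin: centre of the underside. Not to be shifted by more than 20 mm.
- screwdriver: Bystander: screwdriver 150 mm long lying between mat and jig; not to be shifted by more than 20 mm.
- flux_jar: Bystander: white jar 48 mm across, 75 mm tall, origin at the underside; not to be shifted by more than 20 mm.
- solder_spool: Bystander: metal spool 52 mm across, 40 mm tall, origin at the underside; not to be shifted by more than 20 mm.
- multimeter: Bystander: yellow meter lying flat, 130 x 75 x 41 mm, origin at the underside; not to be shifted by more than 20 mm.
Things that resemble listed ones, but are neither listed nor needed, are in the scene too. Leave any pink look-alike of the board alone.

How it is judged (in metres and radians):
On the way, in this order (a step that is already met when the one before it is completed fails the run):
1. the board lies flat in the jig's bed, released, with the cam lever still open (under 0.4 rad) (x of board in the frame of jig between -0.006 and 0.006 m and z of board in the frame of jig between 0.018 and 0.0222 m and y of board in the frame of jig between -0.025 and 0.007 m and angle between the y axis of board and the y axis of jig, either way round below 0.12 rad and angle between board's own z axis and vertical below 0.05 rad and value of joint cam below 0.4 rad and contact force between the fingers and board below 0.3 N and linear speed of board below 0.02 m/s), for 0.2 s.
2. the jaw presses the board against the end stop with 10 to 30 N (x of board in the frame of jig between -0.006 and 0.006 m and z of board in the frame of jig between 0.018 and 0.0222 m and y of board in the frame of jig between -0.025 and 0.007 m and angle between the y axis of board and the y axis of jig, either way round below 0.12 rad and angle between board's own z axis and vertical below 0.05 rad and contact force between jaw and board between 10 and 30 N), for 0.2 s.
At the end, for the whole second after the job is handed in: The board lies flat in the bed (underside within about 2 mm of it, tilt under 0.05 rad), lengthwise along the jig within 0.12 rad and within 6 mm of its middle line, between jaw and end stop; jaw and board press on each other with 10 to 30 N; lever and board are at rest (all of step 2 and velocity of joint cam between -0.05 and 0.05 rad/s and linear speed of board below 0.01 m/s); the robot touches nothing.
It fails at once if the board is squeezed hard: more than 45 N between jaw and board (contact force between jaw and board above 45 N).
It fails at once if one of the other things on the bench is shifted by more than 20 mm (distance of any of spare_board, screwdriver, flux_jar, solder_spool, multimeter from where it was at the start of the episode above 0.02 m).
It also fails if it takes over 70 s, if anything falls off the work surface, if the arm or the gripper's body presses on something with over 40 N, if the wrist force passes 120 N, or if a joint passes its speed limit or range.

## Robot

A 6-joint arm with a two-finger parallel gripper is mounted at the origin on the work surface. World frame = base frame: x ahead of the robot, y to its left, z up, the work surface at z = 0. Lengths are in mm, angles in rad, forces in N, time in s.
With the tool pointing down it reaches from about 350 to 775 mm from the base axis. Payload 7.3 kg.
Tool frame: the origin (TCP) lies on the centre line of the jaws, within the pads' length; the fingertips stand 22 mm ahead of it and the grasp point (between the pads) lies 3 mm ahead of it; z points along the fingers, y is the direction in which the jaws open and shut (so a half turn about z gives the same grasp; the last joint's range is limited). The gripper opens to 92 mm and grips with 3 to 60 N. Pads are 19 mm wide; open, the fingers measure 130 mm over their backs; the gripper's body (75 mm by 190 mm) begins 47 mm behind the grasp point.
Start: joints at [1.056, 0.342, 1.524, -0, 1.275, -0.146], TCP at [189.246, 489.723, 248.741] pointing down, gripper open.
Joint ranges: [-2.53, 2.53], [-0.77, 2.02], [0.04, 2.7], [-1, 4.14], [0.28, 2.66], [-3.11, 3.11]. Speed limits (rad/s): [2.57, 2.57, 3.14, 3.14, 3.14, 3.14].

## Interface

Orientations are given as [roll, pitch, yaw] about the fixed x, y, z axes, in that order (R = Rz(yaw) Ry(pitch) Rx(roll)).
In Python, from plant import get_obs, capture, close_job gives the robot as it stands.
- The arm moves only by the tool carry_out, never from a script. Its arguments are lists of equal length, an entry for each row: "xyz": the shift along the tool's x, y, z scaled (see below), a list of three; "dr": the turn, a rotation vector about the tool's x, y, z scaled (see below), a list of three. A call has 1 to 8 rows; each row shifts and turns the commanded pose from where the row before left it, along the tool's axes as they then stand; what a row does not reach is not made up. The controller multiplies each number of a shift by 0.06 m and each number of a turn by 8 degrees. A row lasts 1/8 s, in which the tool goes at most 62.5 mm and 10.7 degrees, less where a joint would pass 70% of its speed; a pose out of reach is approached as far as the arm can. A call with a number of a shift or a turn outside -1 to 1 is refused whole. A call with a gripper value outside its range is refused whole. "gripper" is the gripper's target within -1 to 1 (fully open at 1, half-way at 0, shut at -1), set as the call begins (left out, the last holds). The fingers move at their own pace and stop on an object; the grip force is fixed at half the most. Time passes only in rows, so rows that do not move let the fingers close. It gives the time, the measured TCP pose, the force and the opening at its end, in the units of the state.
- get_obs(): the state, without advancing time (a new reading comes with each control period).
- capture(name): name is "scene" or "top" or "wrist"; returns a dict with "image" (400x640x3 uint8, blue, green, red), "fx", "fy", "cx", "cy" (pixels), "pose" (4x4, takes a point from camera to world coordinates). Camera axes: x right, y up, looking along -z (the intrinsics and any distortion apply to the point x, -y, -z); pixel columns grow to the right and rows downward; lengths in mm; the calibration is good to about 2 mm. A picture is of the moment at which its call begins. There is no depth.
- close_job(): hands the job in, once; it reports no verdict.
The state is a dict: "time": time; "joint_positions": joint angles; "dq": joint speeds; "tau": joint torques, N m; "tool_pos": TCP position; "tcp_rot": TCP orientation; "contact_force": force on the tool from outside, world axes, zero at the start; "moment": the same for the moment, N m; "grip_width": finger opening in mm.
Only numpy, scipy, OpenCV 4.12 (cv2) and the standard library are available. Lean on these libraries where they do the work, as an engineer would, in place of code of your own. Each camera call takes 0.05 s, during which the arm holds its last target.

## Working session

There is one attempt and no reset: what is moved stays moved. The work goes in short steps, Python scripts to look and compute and a tool call to move; the robot and the scene stay as the last step left them, time stands still between calls to the robot, and variables do not carry over. Pictures are saved under pics/ and viewed, and the job is handed in when it is done.

Besides the shell and the picture viewer there is one more tool, called after "Request:" as name(argument=value, ...) on one line, values as JSON. carry_out: Moves the arm, as the interface text tells. Shifts and turns lie within -1 to 1; 1 stands for 0.06 m of shift or 8 degrees of turn. Its arguments: {"type":"object","properties":{"xyz":{"type":"array"},"dr":{"type":"array"},"gripper":{"type":"number"}},"required":["xyz","dr"]}

```bash
mkdir -p pics; ls
cat > h.py <<'E'
import numpy as np, cv2, pickle
from plant import get_obs, capture, close_job
def snap(n,f):
    c=capture(n); cv2.imwrite('pics/'+f+'.png',c['image']); pickle.dump(c,open('pics/'+f+'.pkl','wb')); return c
def load(f): return pickle.load(open('pics/'+f+'.pkl','rb'))
def ray(c,u,v,z):
    P=np.array(c['pose']); d=np.array([(u-c['cx'])/c['fx'],-(v-c['cy'])/c['fy'],-1.]); d=P[:3,:3]@d; o=P[:3,3]
    return o+d*(z-o[2])/d[2]
def proj(c,p):
    P=np.array(c['pose']); q=P[:3,:3].T@(np.array(p,float)-P[:3,3]); return c['cx']+c['fx']*q[0]/-q[2], c['cy']-c['fy']*q[1]/-q[2]
E
python3 - <<'E'
from h import *
for n in ['scene','top','wrist']:
    c=snap(n,n+'0'); print(n,[k for k in c],c['fx'],c['cx'],c['cy'],np.round(c['pose'],2).tolist())
print(get_obs())
E
```

```text
pics
scene ['image', 'fx', 'fy', 'cx', 'cy', 'pose'] 465.34952741455754 318.723936348438 199.6571288448783 [[-0.21, -0.71, 0.67, 1225.89], [0.98, -0.15, 0.15, 87.27], [-0.01, 0.68, 0.73, 853.05], [0.0, 0.0, 0.0, 1.0]]
top ['image', 'fx', 'fy', 'cx', 'cy', 'pose'] 520.9848387861855 318.2398132416744 202.08097722678968 [[0.0, 1.0, -0.08, 410.66], [-1.0, 0.0, 0.01, -67.0], [0.01, 0.08, 1.0, 1390.06], [0.0, 0.0, 0.0, 1.0]]
wrist ['image', 'fx', 'fy', 'cx', 'cy', 'pose'] 306.1391175475617 321.0303197426384 204.64246890618892 [[0.36, -0.89, -0.27, 114.41], [0.93, 0.34, 0.11, 518.69], [-0.0, -0.29, 0.96, 384.74], [0.0, 0.0, 0.0, 1.0]]
{'time': 0.15, 'joint_positions': array([ 1.05596335e+00,  3.42583335e-01,  1.52475925e+00,  1.77525159e-05,
        1.27543353e+00, -1.45983098e-01]), 'dq': array([ 0.00054625, -0.00187904, -0.00099201,  0.00088103,  0.00111898,
       -0.00101259]), 'tau': array([ 1.63362944e-03, -4.31472015e+01, -2.44354141e+01,  7.19171623e-02,
        5.37500298e-02, -1.12253649e-04]), 'tool_pos': array([189.11600829, 489.46388325, 248.20726954]), 'tcp_rot': array([-3.14042424e+00, -1.88950426e-04,  2.77273748e+00]), 'contact_force': array([-0.39839495,  0.15540165,  0.2977909 ]), 'moment': array([ 0.03351904,  0.01639141, -0.01665049]), 'grip_width': 92.0073075906681}
```

View pics/scene0.png

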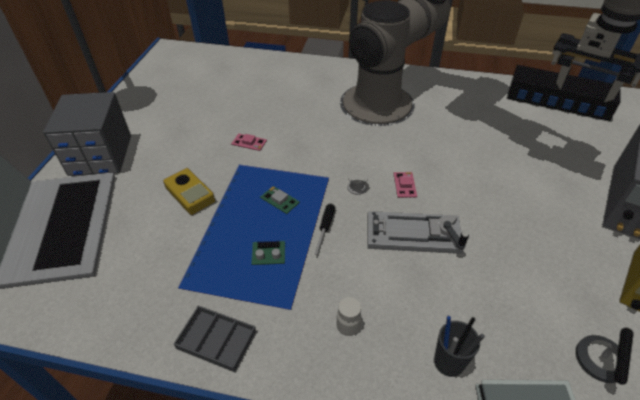

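View pics/top0.png

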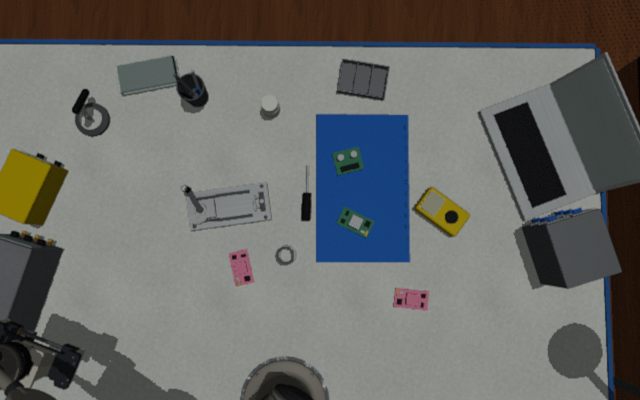

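View pics/wrist0.png

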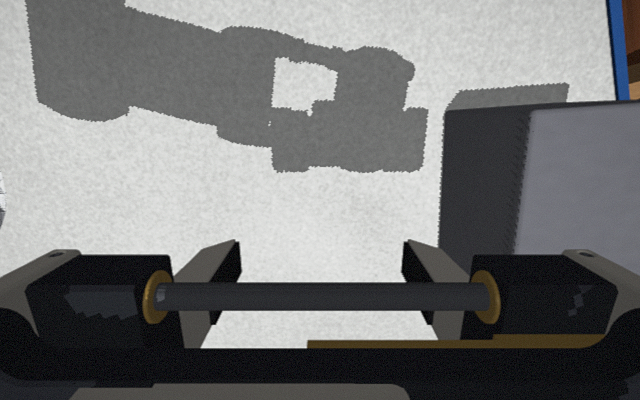

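Top view: there are two green boards. The one at (356,222) has a single square shield. The one at (348,160) has two round cans and a strip, so it is the spare. The pink ones at (241,267) and (411,299) are decoys. The jig is at about (228,205) with its knob at about (186,189). I'll enlarge to confirm.

Run:
```python
from h import *
c=load('top0');im=c['image']
a=cv2.resize(im[130:250,310:415],None,fx=4,fy=4,interpolation=cv2.INTER_CUBIC)
b=cv2.resize(im[170:240,175:280],None,fx=7,fy=7,interpolation=cv2.INTER_CUBIC)
cv2.imwrite('pics/ca.png',a);cv2.imwrite('pics/cb.png',b)
hsv=cv2.cvtColor(im,cv2.COLOR_BGR2HSV)
m=cv2.inRange(hsv,(40,60,30),(88,255,255))
n,l,s,ce=cv2.connectedComponentsWithStats(m)
for i in range(1,n):
  if s[i,4]>60:
    print(s[i],ce[i])
    pts=np.argwhere(l==i)[:,::-1].astype(np.float32); W=np.array([ray(c,u,v,7)[:2] for u,v in pts],np.float32)
    print(cv2.minAreaRect(W))
```

```text
[333 147  31  28 424] [347.36792453 160.71462264]
((629.8585205078125, -163.92031860351562), (59.648681640625, 71.93608093261719), 14.408143997192383)
[337 207  37  31 372] [353.74731183 221.33333333]
((465.8718566894531, -182.89837646484375), (86.8279037475586, 47.64472579956055), 63.560420989990234)
```

View pics/ca.png

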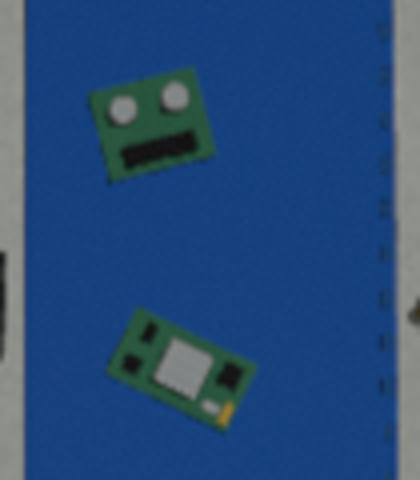

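View pics/cb.png

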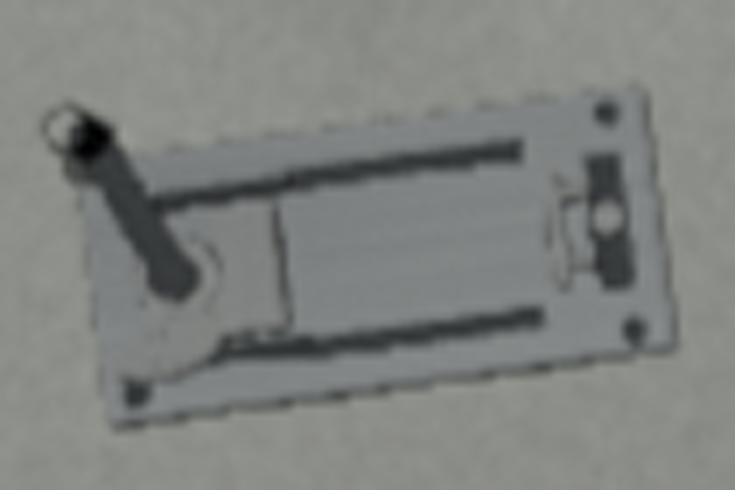

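The crop confirms it: the board with the single square shield is at (356,222). Next I'll measure the jig roughly from its corners.

```bash
cat >> h.py <<'E'
def mv(p,yaw,o=None):
    "scaled moves from current: returns total shift in tool units and turn units"
    from scipy.spatial.transform import Rotation as R
    o=o or get_obs(); r=R.from_euler('xyz',o['tcp_rot'])
    d=r.inv().apply(np.array(p)-o['tool_pos'])/60
    t=R.from_euler('xyz',[np.pi,0,yaw]); w=np.degrees((r.inv()*t).as_rotvec())/8
    print('shift',d.round(3),'turn',w.round(3),'pos',o['tool_pos'].round(1),'rot',o['tcp_rot'].round(4),'t',round(o['time'],2),'F',o['contact_force'].round(2),'g',round(o['grip_width'],1))
E
python3 - <<'E'
from h import *
c=load('top0')
q=[(645,88),(677,350),(112,427),(78,165)]
W=np.array([ray(c,175+(u+.5)/7-.5,170+(v+.5)/7-.5,20)[:2] for u,v in q]); print(W.round(1))
print([np.linalg.norm(W[i]-W[(i+1)%4]).round(1) for i in range(4)])
d=(W[3]-W[0]+W[2]-W[1]); a=np.arctan2(d[1],d[0]); print('jig y ang',np.degrees(a))
ey=np.array([np.cos(a),np.sin(a)]); print('origin',W.mean(0)-15.5*ey)
mv([430,80,250],1.705)
E
```

```text
[[569.8  50.9]
 [470.9  37.9]
 [441.5 248.7]
 [539.9 263.5]]
[np.float64(99.7), np.float64(212.9), np.float64(99.5), np.float64(214.8)]
jig y ang 97.9686452800988
origin [507.67296988 134.89285961]
shift [-6.205 -4.918 -0.025] turn [-8.000e-03  3.000e-03  7.647e+00] pos [189.1 489.5 248.2] rot [-3.1404e+00 -2.0000e-04  2.7727e+00] t 0.15 F [-0.4   0.16  0.3 ] g 92.0
```

Run:
```python
from h import *
mv([515,80,180],1.71)
```

```text
shift [-7.527 -4.406  1.141] turn [-8.000e-03  3.000e-03  7.611e+00] pos [189.1 489.5 248.2] rot [-3.1404e+00 -2.0000e-04  2.7727e+00] t 0.15 F [-0.4   0.16  0.3 ] g 92.0
```

Request:
carry_out(xyz=[[-0.9, -0.53, 0.14], [-0.9, -0.53, 0.14], [-0.9, -0.53, 0.14], [-0.9, -0.53, 0.14], [-0.9, -0.53, 0.14], [-0.9, -0.53, 0.14], [-0.9, -0.53, 0.14], [-0.9, -0.53, 0.14]], dr=[[0, 0, 0], [0, 0, 0], [0, 0, 0], [0, 0, 0], [0, 0, 0], [0, 0, 0], [0, 0, 0], [0, 0, 0]])

```text
time: 1.15
tool_pos: [497.9, 99.4, 182.0]
tcp_rot: [3.141, -0.0, 2.773]
contact_force: [0.7, 0.6, 0.5]
grip_width: 91.5
```

Request:
carry_out(xyz=[[0, 0, 0], [0, 0, 0], [0, 0, 0], [0, 0, 0], [0, 0, 0], [0, 0, 0], [0, 0, 0], [0, 0, 0]], dr=[[0, 0, 0.95], [0, 0, 0.95], [0, 0, 0.95], [0, 0, 0.95], [0, 0, 0.95], [0, 0, 0.95], [0, 0, 0.95], [0, 0, 0.95]])

```text
time: 2.15
tool_pos: [496.7, 101.2, 182.0]
tcp_rot: [-3.141, -0.0, 1.707]
contact_force: [0.3, 0.4, -1.1]
grip_width: 92.1
```

Run:
```python
from h import *
mv([515,80,180],1.71)
snap('wrist','w1')
```

```text
shift [-0.392  0.254  0.034] turn [-0.004 -0.001 -0.019] pos [496.7 101.2 182. ] rot [-3.1410e+00 -1.0000e-04  1.7073e+00] t 2.15 F [ 0.29  0.45 -1.1 ] g 92.1
```

View pics/w1.png

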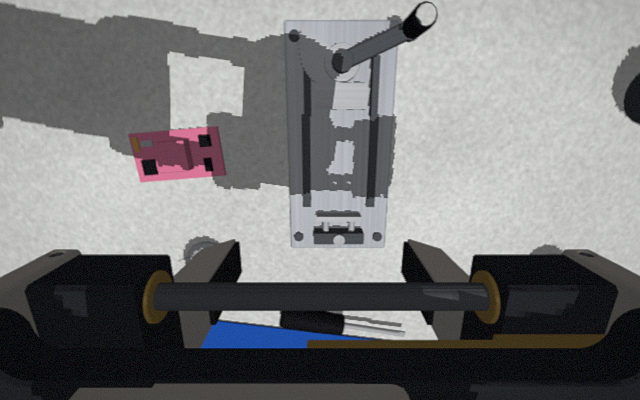

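The wrist view shows the whole jig: corners at about (285,20), (398,20), (291,247) and (384,247), pivot at (341,62), knob top at about (425,14).

Run:
```python
from h import *
im=load('w1')['image']
a=np.vstack([cv2.resize(im[0:75,275:445],None,fx=4,fy=4,interpolation=cv2.INTER_CUBIC),cv2.resize(im[190:255,275:445],None,fx=4,fy=4,interpolation=cv2.INTER_CUBIC)])
cv2.imwrite('pics/w1c.png',cv2.convertScaleAbs(a,alpha=1.5))
```

```text
(no output)
```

View pics/w1c.png

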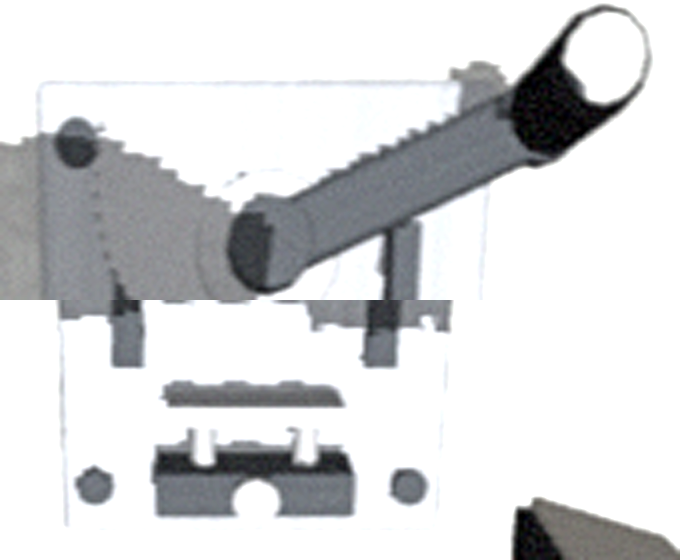

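Run:
```python
from h import *
c=load('w1')
f=lambda u,v:(u-.4,v-.4)
W=np.array([ray(c,*f(u,v),20)[:2] for u,v in [(384.2,246.7),(291.5,246.75),(285,20.5),(398.6,20.5)]]); print(W.round(1))
print([np.linalg.norm(W[i]-W[(i+1)%4]).round(1) for i in range(4)])
d=(W[3]-W[0]+W[2]-W[1]); a=np.arctan2(d[1],d[0]); print('jig y ang',a,np.degrees(a))
ey=np.array([np.cos(a),np.sin(a)]);ex=np.array([ey[1],-ey[0]]); O=W.mean(0)-15.5*ey;print('origin',O)
k=ray(c,426.5,13.5,78)[:2];J=np.array([ex,ey]);print('knob',k,J@(k-O),'pivot',O+87*ey, 'ang',np.arctan2(*(J@(k-O)-[0,87])[::-1])-.35)
for n,u,v,z in [('jawhead',341,62,45),('stopblock',339,240,33.5),('railends',306.5,206,23),('railendsR',370,206,23)]: print(n,J@(ray(c,u,v,z)[:2]-O))
# stop front plate: top in crop rows 380-405
for r in (382,393,406): print(r,J@(ray(c,275+255/4,190+(r-300)/4,33.5)[:2]-O))
# top cam check of knob
t=load('top0'); k2=ray(t,175+67/7.,170+127/7.,78)[:2]; print('knob top',k2,J@(k2-O))
```

```text
[[570.   52.8]
 [472.2  39.2]
 [443.7 250. ]
 [540.6 263.3]]
[np.float64(98.7), np.float64(212.7), np.float64(97.8), np.float64(212.6)]
jig y ang 1.7073405595101045 97.82340825143356
origin [508.73472338 135.95438637]
knob [548.3377243  253.77059838] [ 55.27157042 111.32884171] pivot [496.89225448 222.14461744] ang 0.06464860324068039
jawhead [-1.17960644 85.2957912 ]
stopblock [  0.67310477 -77.61360999]
railends [-32.18447455 -44.93735357]
railendsR [ 32.03568521 -44.90869886]
382 [ -0.11990696 -46.27416007]
393 [ -0.07087609 -49.11678904]
406 [-1.25785426e-02 -5.24966658e+01]
knob top [547.07605627 252.6768989 ] [ 53.87277087 110.41706072]
```

Request:
carry_out(xyz=[[-0.88, -0.27, 0], [-0.88, -0.27, 0], [-0.88, -0.27, 0], [-0.88, -0.27, 0], [-0.88, -0.27, 0], [-0.88, -0.27, 0]], dr=[[0, 0, 0], [0, 0, 0], [0, 0, 0], [0, 0, 0], [0, 0, 0], [0, 0, 0]])

```text
time: 2.95
tool_pos: [444.6, -227.8, 182.2]
tcp_rot: [3.141, -0.0, 1.714]
contact_force: [0.2, 0.1, 0.2]
grip_width: 91.3
```

Request:
carry_out(xyz=[[0, 0, 0], [0, 0, 0], [0, 0, 0], [0, 0, 0], [0, 0, 0], [0, 0, 0]], dr=[[0, 0, 0.86], [0, 0, 0.86], [0, 0, 0.86], [0, 0, 0.86], [0, 0, 0.84], [0, 0, 0]])

```text
time: 3.7
tool_pos: [445.1, -226.0, 182.1]
tcp_rot: [-3.141, -0.0, 1.117]
contact_force: [0.8, 0.0, 0.0]
grip_width: 91.8
```

Run:
```python
from h import *
mv([466,-183,180],1.109)
c=snap('wrist','w2');im=c['image']
hsv=cv2.cvtColor(im,cv2.COLOR_BGR2HSV)
m=cv2.inRange(hsv,(40,60,30),(88,255,255))
n,l,s,ce=cv2.connectedComponentsWithStats(m)
for i in range(1,n):
  if s[i,4]>200:
    print(s[i],ce[i])
    pts=np.argwhere(l==i)[:,::-1].astype(np.float32); W=np.array([ray(c,u,v,7)[:2] for u,v in pts],np.float32)
    print(cv2.minAreaRect(W))
```

```text
shift [ 0.797 -0.001  0.035] turn [-0.002 -0.001  0.055] pos [ 445.1 -226.   182.1] rot [-3.1413e+00 -2.0000e-04  1.1166e+00] t 3.7 F [0.8  0.02 0.01] g 91.8
[ 424    0  100  102 3666] [472.42853246  46.28014184]
((629.9779663085938, -165.1504364013672), (62.42764663696289, 73.61825561523438), 14.881153106689453)
[ 298   99   51   90 2753] [322.8496186  139.60770069]
((465.8719482421875, -184.80679321289062), (88.26941680908203, 49.06639099121094), 63.88821792602539)
```

View pics/w2.png

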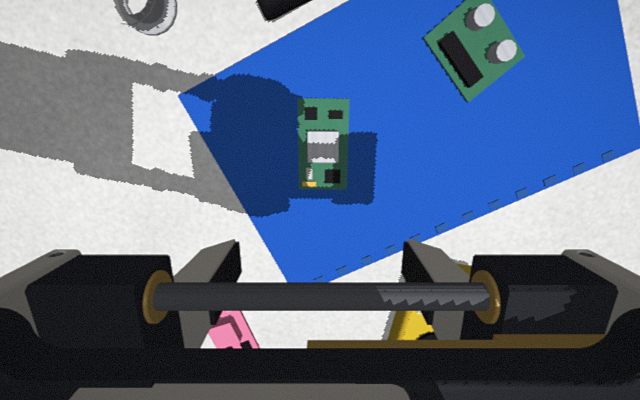

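The target board is at (323,144), in line with the gripper. Its 88x49 mm size fits, and both views agree to 2 mm. I'll go down on the shield in stages.

Request:
carry_out(xyz=[[0.775, 0, 0], [0, 0, 0.8], [0, 0, 0.8], [0, 0, 0.5], [0, 0, 0], [0, 0, 0]], dr=[[0, 0, 0], [0, 0, 0], [0, 0, 0], [0, 0, 0], [0, 0, 0], [0, 0, 0]])

```text
time: 4.5
tool_pos: [466.4, -184.8, 57.3]
tcp_rot: [3.14, 0.0, 1.115]
contact_force: [0.5, -0.2, -0.7]
grip_width: 91.9
```

Run:
```python
from h import *
mv([465.9,-184.4,31.5],1.115)
c=snap('wrist','w3')
print(proj(c,[465.9,-184.4,21]))
```

```text
shift [ 0.002 -0.01   0.431] turn [0.012 0.    0.002] pos [ 466.4 -184.8   57.3] rot [3.1399e+00 1.0000e-04 1.1153e+00] t 4.5 F [ 0.5  -0.19 -0.7 ] g 91.9
(np.float64(321.5712095478203), np.float64(245.3225082620526))
```

View pics/w3.png

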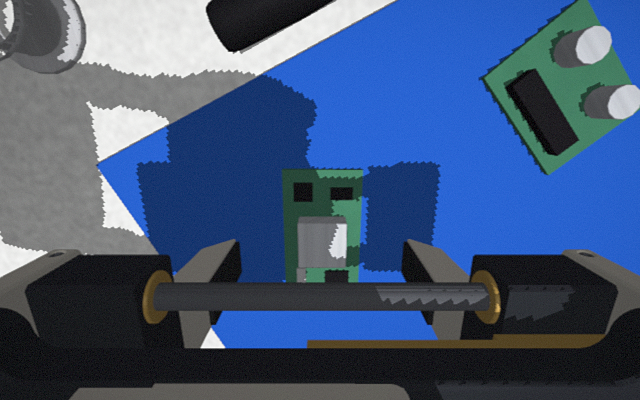

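The shield is centred at about (322,243), against a predicted (322,245), and lies between the fingers. I'll go down and grip.

Request:
carry_out(xyz=[[0, 0, 0.25], [0, 0, 0.17], [0, 0, 0]], dr=[[0, 0, 0], [0, 0, 0], [0, 0, 0]])

```text
time: 4.92
tool_pos: [465.0, -184.0, 30.1]
tcp_rot: [-3.14, -0.0, 1.114]
contact_force: [-0.5, -0.1, 0.9]
grip_width: 91.6
```

Request:
carry_out(xyz=[[0, 0, 0], [0, 0, 0], [0, 0, 0], [0, 0, 0], [0, 0, 0], [0, 0, 0], [0, 0, 0], [0, 0, 0]], dr=[[0, 0, 0], [0, 0, 0], [0, 0, 0], [0, 0, 0], [0, 0, 0], [0, 0, 0], [0, 0, 0], [0, 0, 0]], gripper=-1)

```text
time: 5.92
tool_pos: [465.7, -184.4, 31.1]
tcp_rot: [3.141, -0.0, 1.114]
contact_force: [0.2, -0.6, -0.5]
grip_width: 30.1
```

Request:
carry_out(xyz=[[0, 0, -0.3], [0, 0, -0.7], [0, 0, -0.7], [0, 0, 0]], dr=[[0, 0, 0], [0, 0, 0], [0, 0, 0], [0, 0, 0]])

```text
time: 6.42
tool_pos: [467.2, -185.2, 136.0]
tcp_rot: [3.135, 0.0, 1.114]
contact_force: [-0.1, 0.1, -1.8]
grip_width: 29.7
```

Run:
```python
from h import *
snap('wrist','w4')
O=np.array([508.5,135.8]);a=1.707;ey=np.array([np.cos(a),np.sin(a)])
p=O+1.5*ey; print(p)
mv([*p,130],1.707)
```

```text
[508.2963256  137.28610792]
shift [ 5.125 -1.736  0.063] turn [ 0.019  0.007 -4.247] pos [ 466.1 -184.6  134.1] rot [3.1388e+00 1.0000e-04 1.1141e+00] t 6.47 F [-0.56  0.47 -1.08] g 29.7
```

View pics/w4.png

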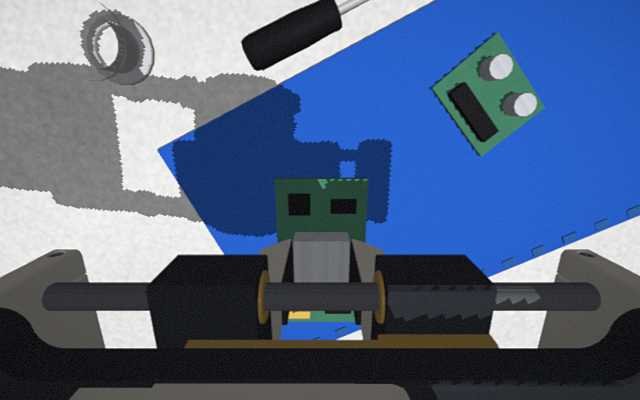

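The board is held, with its front edge at row 180 from column 275 to 368. I'll check its offset in the hand.

Run:
```python
from h import *
from scipy.spatial.transform import Rotation as R
o=get_obs();c=load('w4');r=R.from_euler('xyz',o['tcp_rot'])
for u,v in [(275.5,179.5),(368,179.5),(275,235),(372,235)]:
    print(r.inv().apply(ray(c,u,v,o['tool_pos'][2]-24.6)-o['tool_pos']).round(1))
```

```text
[ 43.6 -24.3  24.5]
[43.5 25.9 24.7]
[ 11.1 -26.   24.5]
[10.9 29.7 24.7]
```

Request:
carry_out(xyz=[[0.8, -0.27, 0], [0.8, -0.27, 0], [0.8, -0.27, 0], [0.8, -0.27, 0], [0.8, -0.27, 0], [0.8, -0.27, 0], [0, 0, 0]], dr=[[0, 0, 0], [0, 0, 0], [0, 0, 0], [0, 0, 0], [0, 0, 0], [0, 0, 0], [0, 0, 0]])

```text
time: 7.35
tool_pos: [504.5, 119.9, 131.4]
tcp_rot: [-3.139, 0.001, 1.119]
contact_force: [0.7, -0.2, -1.1]
grip_width: 29.9
```

Request:
carry_out(xyz=[[0, 0, 0], [0, 0, 0], [0, 0, 0], [0, 0, 0], [0, 0, 0], [0, 0, 0], [0, 0, 0]], dr=[[0, 0, -0.85], [0, 0, -0.85], [0, 0, -0.85], [0, 0, -0.85], [0, 0, -0.85], [0, 0, 0], [0, 0, 0]])

```text
time: 8.22
tool_pos: [505.1, 116.4, 132.5]
tcp_rot: [-3.14, -0.0, 1.705]
contact_force: [-0.1, 0.5, -1.5]
grip_width: 29.6
```

Run:
```python
from h import *
mv([508.3,137.3,130],1.707)
snap('wrist','w5')
```

```text
shift [0.338 0.099 0.041] turn [-0.009 -0.    -0.017] pos [505.1 116.4 132.5] rot [-3.1403 -0.      1.7046] t 8.22 F [-0.09  0.5  -1.53] g 29.6
```

View pics/w5.png

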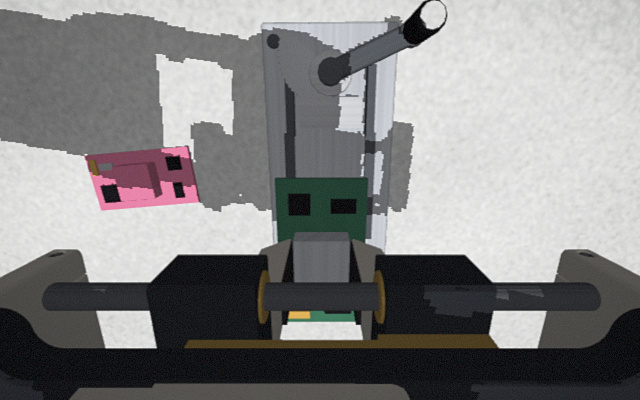

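Request:
carry_out(xyz=[[0.35, 0.09, 0], [0, 0, 0.4], [0, 0, 0.4], [0, 0, 0.3], [0, 0, 0], [0, 0, 0]], dr=[[0, 0, 0], [0, 0, 0], [0, 0, 0], [0, 0, 0], [0, 0, 0], [0, 0, 0]])

```text
time: 9.02
tool_pos: [508.3, 138.6, 67.7]
tcp_rot: [3.141, -0.0, 1.707]
contact_force: [-0.1, -0.2, -0.3]
grip_width: 29.6
```

Run:
```python
from h import *
from scipy.spatial.transform import Rotation as R
mv([507.7,137.9,48.5],1.707)
c=snap('wrist','w6')
cv2.imwrite('pics/w6c.png',cv2.resize(c['image'][60:300,200:460],None,fx=2.4,fy=2.4,interpolation=cv2.INTER_CUBIC))
```

```text
shift [-0.009 -0.012  0.32 ] turn [ 0.006 -0.001 -0.001] pos [508.3 138.6  67.7] rot [ 3.1407e+00 -1.0000e-04  1.7069e+00] t 9.03 F [-0.12 -0.21 -0.34] g 29.6
```

View pics/w6c.png

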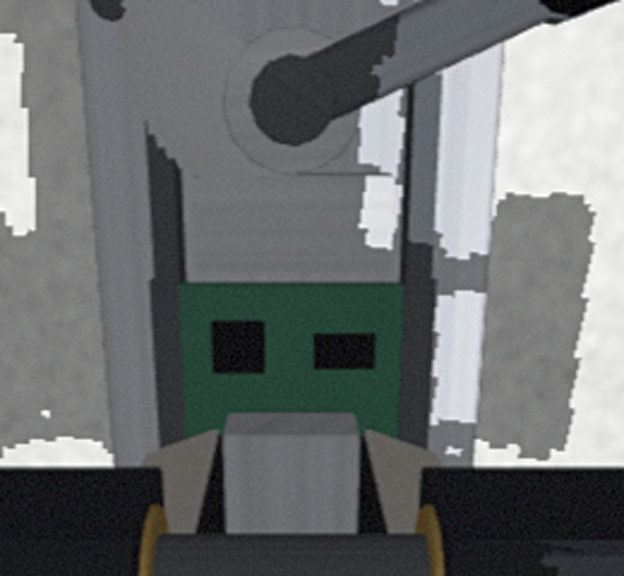

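Run:
```python
from h import *
from scipy.spatial.transform import Rotation as R
o=get_obs();c=load('w6')
print(np.round(c['pose'],1)[:3,3])
O=np.array([508.5,135.8]);a=1.707;ey=np.array([np.cos(a),np.sin(a)]);ex=np.array([ey[1],-ey[0]]);J=np.array([ex,ey])
print('tcp jig',J@(o['tool_pos'][:2]-O))
zb=o['tool_pos'][2]-24.5
for n,x,y,z in [('bl',178,283,zb),('br',405,283,zb),('jaw edge',290,276,33.5),('railL in',184,270,23),('railR in',404,150,23),('railLout',152,280,23),('railRout',437,280,23),('plateL',103,300,20),('plateR',487,300,20),('pivot',291,100,45)]:
    print(n,(J@(ray(c,200+x/2.4,60+y/2.4,z)[:2]-O)).round(1))
cv2.imwrite('pics/w6d.png',cv2.convertScaleAbs(cv2.resize(c['image'][160:195,260:380],None,fx=6,fy=6,interpolation=cv2.INTER_NEAREST),alpha=1.6))
```

```text
[496.6 217.5 204.3]
tcp jig [0.37562282 2.7434457 ]
bl [-25.6  48.3]
br [25.  48.3]
jaw edge [-0.7 47.8]
railL in [-27.2  47.2]
railR in [26.5 76.2]
railLout [-35.3  44.7]
railRout [36.3 44.7]
plateL [-48.8  38.8]
plateR [50.  38.8]
pivot [-0.5 86.9]
```

View pics/w6d.png

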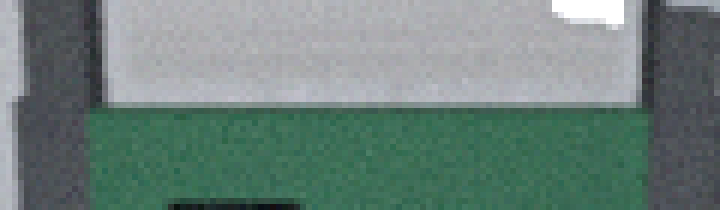

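Front edge of the board is at jig y≈48.3, x −25.6 to +25. The jaw's edge reads about 49.3, so I'll back off 2 mm in y and lower.

Request:
carry_out(xyz=[[-0.035, 0, 0], [0, 0, 0.1], [0, 0, 0.1], [0, 0, 0.08], [0, 0, 0], [0, 0, 0]], dr=[[0, 0, 0], [0, 0, 0], [0, 0, 0], [0, 0, 0], [0, 0, 0], [0, 0, 0]])

```text
time: 9.82
tool_pos: [508.3, 136.5, 50.3]
tcp_rot: [3.142, -0.0, 1.708]
contact_force: [-0.0, 0.9, -1.7]
grip_width: 29.9
```

Run:
```python
from h import *
mv([508.2,136.5,48.5],1.707)
c=snap('wrist','w7')
mv([508.2,136.5,48.5],1.707)
cv2.imwrite('pics/w7c.png',cv2.convertScaleAbs(cv2.resize(c['image'][60:300,200:460],None,fx=2.4,fy=2.4,interpolation=cv2.INTER_CUBIC),alpha=1.5))
```

```text
shift [-0.    -0.001  0.03 ] turn [ 0.001 -0.001  0.004] pos [508.3 136.5  50.3] rot [ 3.1415e+00 -1.0000e-04  1.7075e+00] t 9.82 F [-0.05  0.9  -1.65] g 29.9
shift [ 0.    -0.002  0.031] turn [ 0.002 -0.001  0.003] pos [508.3 136.5  50.4] rot [ 3.1413e+00 -1.0000e-04  1.7075e+00] t 9.88 F [ 0.44  1.04 -0.21] g 29.9
```

View pics/w7c.png

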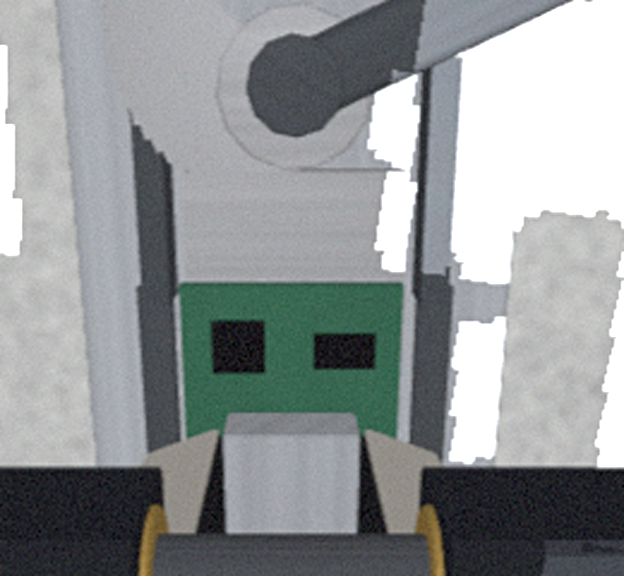

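The board sits centred between the rails, with no contact yet. I'll lower the last 2 mm.

Request:
carry_out(xyz=[[0, 0, 0.03], [0, 0, 0.0], [0, 0, 0]], dr=[[0, 0, 0], [0, 0, 0], [0, 0, 0]])

```text
time: 10.25
tool_pos: [508.3, 136.5, 48.6]
tcp_rot: [3.141, -0.0, 1.707]
contact_force: [1.0, 0.5, -1.2]
grip_width: 29.7
```

Request:
carry_out(xyz=[[0, 0, 0.01], [0, 0, 0.01], [0, 0, 0]], dr=[[0, 0, 0], [0, 0, 0], [0, 0, 0]])

```text
time: 10.62
tool_pos: [508.3, 136.5, 48.1]
tcp_rot: [3.141, -0.0, 1.708]
contact_force: [-2.6, -0.4, 7.7]
grip_width: 29.2
```

The 7.7 N shows it is on the bed. Release.

Request:
carry_out(xyz=[[0, 0, 0], [0, 0, 0], [0, 0, 0], [0, 0, 0], [0, 0, 0]], dr=[[0, 0, 0], [0, 0, 0], [0, 0, 0], [0, 0, 0], [0, 0, 0]], gripper=0.2)

```text
time: 11.25
tool_pos: [508.2, 136.5, 47.2]
tcp_rot: [-3.141, -0.0, 1.707]
contact_force: [-0.7, 0.0, 0.2]
grip_width: 55.5
```

Request:
carry_out(xyz=[[0, 0, -0.3], [0, 0, -0.9], [0, 0, -0.9], [-0.5, 0, 0], [0, 0, 0], [0, 0, 0]], dr=[[0, 0, 0], [0, 0, 0], [0, 0, 0], [0, 0, 0], [0, 0, 0], [0, 0, 0]])

```text
time: 12.0
tool_pos: [511.8, 107.0, 172.7]
tcp_rot: [-3.14, -0.001, 1.707]
contact_force: [0.3, 0.3, -0.8]
grip_width: 55.3
```

Run:
```python
from h import *
c=snap('wrist','w8')
mv([508.2,136.5,48.5],1.707)
```

```text
shift [0.491 0.009 2.069] turn [-0.01  -0.004  0.004] pos [511.8 107.2 172.7] rot [-3.1402e+00 -5.0000e-04  1.7075e+00] t 12.05 F [0.35 0.11 0.56] g 54.7
```

View pics/w8.png

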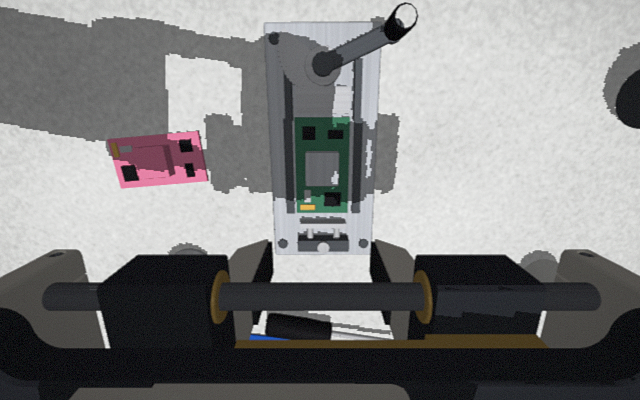

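The board lies in the bed (cols 295–350, rows 117–213) and the knob is at about (402,17). Now to measure both.

Run:
```python
from h import *
c=load('w8');im=c['image']
O=np.array([508.5,135.8]);a=1.707;ey=np.array([np.cos(a),np.sin(a)]);ex=np.array([ey[1],-ey[0]]);J=np.array([ex,ey])
m=cv2.inRange(cv2.cvtColor(im,cv2.COLOR_BGR2HSV),(40,60,20),(88,255,255)); m[:100]=0;m[230:]=0
m=cv2.morphologyEx(m,cv2.MORPH_OPEN,np.ones((3,3)))
W=np.array([J@(ray(c,u,v,24)[:2]-O) for v,u in np.argwhere(m)],np.float32); print(cv2.minAreaRect(W),W.min(0),W.max(0))
cv2.imwrite('pics/w8c.png',cv2.convertScaleAbs(np.vstack([cv2.resize(im[0:80,290:430],None,fx=5,fy=5,interpolation=cv2.INTER_CUBIC)]),alpha=1.4))
```

```text
((-0.9758625030517578, 0.8086624145507812), (49.37343215942383, 89.7194595336914), 0.029002878814935684) [-25.669506 -44.062805] [23.709578 45.67093 ]
```

View pics/w8c.png

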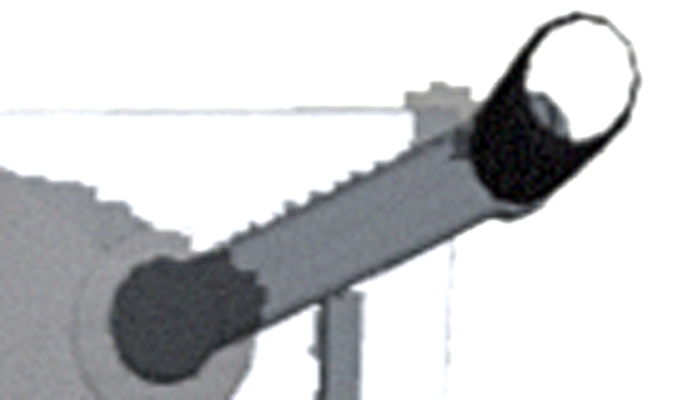

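```bash
cat >> h.py <<'E'
O=np.array([508.5,135.8]);A=1.707;ey=np.array([np.cos(A),np.sin(A)]);ex=np.array([ey[1],-ey[0]]);J=np.array([ex,ey])
PIV=O+87*ey
def knob(th,z=0): 
    b=th+.35; return PIV+60*(np.cos(b)*ex+np.sin(b)*ey)
E
python3 - <<'E'
from h import *
c=load('w8')
k=ray(c,406,15.2,78)[:2]; j=J@(k-O); print(k,j,np.hypot(*(j-[0,87])),np.arctan2(j[1]-87,j[0])-.35)
print(knob(.065), knob(.08))
mv([*knob(.07),110],1.707)
im=c['image']
cv2.imwrite('pics/w8e.png',cv2.convertScaleAbs(cv2.resize(im[195:260,270:380],None,fx=7,fy=7,interpolation=cv2.INTER_CUBIC),alpha=1.3))
E
```

```text
[547.76300983 253.91804798] [ 54.93779499 111.69286405] 60.23204175055191 0.07241268657722882
[547.80057029 253.41703979] [547.32349607 254.18018132]
shift [2.336 0.925 1.044] turn [-0.01  -0.004  0.004] pos [511.8 107.2 172.7] rot [-3.1402e+00 -5.0000e-04  1.7075e+00] t 12.05 F [0.35 0.11 0.56] g 54.7
```

View pics/w8e.png

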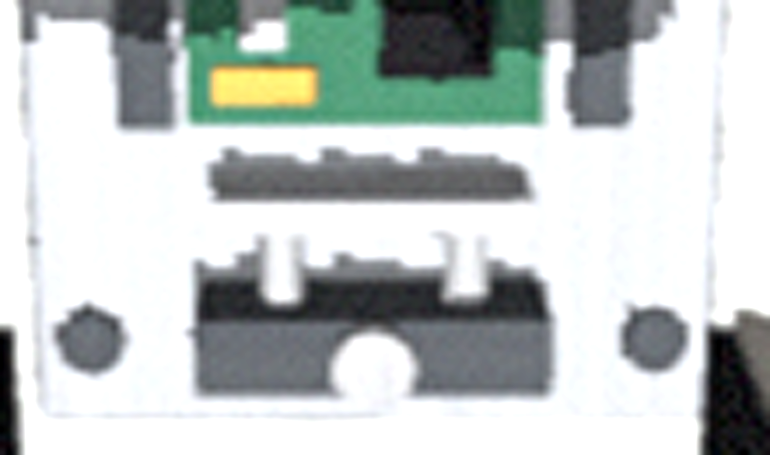

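Run:
```python
from h import *
c=load('w8')
for n,x,y,z in [('stop top edge L',208,200,33.5),('R',530,200,33.5),('face foot',370,160,20),('board end',365,125,24),('block top',370,318,33.5),('block top rear',370,395,33.5)]: print(n,(J@(ray(c,270+x/7-.4,195+y/7-.4,z)[:2]-O)).round(1))
```

```text
stop top edge L [-22.4 -52.2]
R [ 21.8 -52.2]
face foot [ -0.1 -51.1]
board end [ -0.8 -44.5]
block top [ -0.1 -69.7]
block top rear [ -0.1 -81.5]
```

The stop face reads y ≈ −52 (its width of 44.2 mm checks out), so I expect contact at cam ≈ 1.0 and 19 N at about 1.28. Next I'll go over the knob with the gripper fully open.

Request:
carry_out(xyz=[[0.8, 0.31, 0], [0.8, 0.31, 0], [0.74, 0.3, 0], [0, 0, 0.5], [0, 0, 0.5], [0, 0, 0], [0, 0, 0]], dr=[[0, 0, 0], [0, 0, 0], [0, 0, 0], [0, 0, 0], [0, 0, 0], [0, 0, 0], [0, 0, 0]], gripper=0.2)

```text
time: 12.92
tool_pos: [548.2, 253.8, 114.0]
tcp_rot: [3.141, -0.0, 1.708]
contact_force: [0.4, 1.2, 0.9]
grip_width: 55.0
```

Run:
```python
from h import *
c=snap('wrist','w9')
mv([*knob(.07),70],1.707)
print(proj(c,[*knob(.07),78]))
```

```text
shift [ 0.    -0.016  0.742] turn [ 0.014 -0.003  0.004] pos [548.5 253.7 114.5] rot [ 3.1397e+00 -5.0000e-04  1.7075e+00] t 12.97 F [-0.23  0.28  0.34] g 55.1
(np.float64(321.35535890721303), np.float64(246.6118138966317))
```

View pics/w9.png

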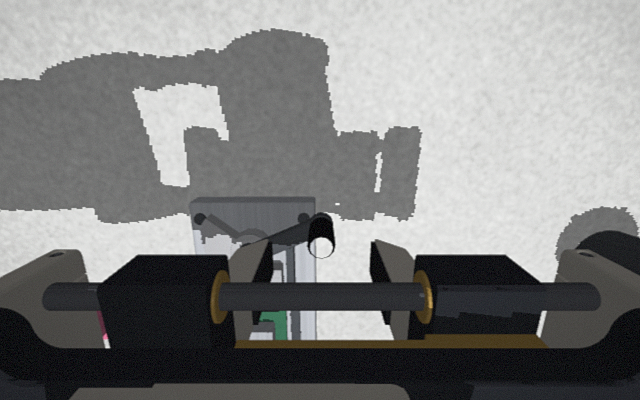

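The knob top is at (321,246), as predicted, between the fingers. I'll lower, take a baseline force reading, then grip.

Request:
carry_out(xyz=[[0, 0, 0.4], [0, 0, 0.33], [0, 0, 0], [0, 0, 0]], dr=[[0, 0, 0], [0, 0, 0], [0, 0, 0], [0, 0, 0]])

```text
time: 13.48
tool_pos: [548.8, 253.6, 71.1]
tcp_rot: [3.139, -0.001, 1.707]
contact_force: [0.7, -0.7, 0.3]
grip_width: 54.8
```

```bash
cat >> h.py <<'E'
def meas(n=6):
    F=[];P=[]
    for i in range(n):
        o=get_obs();F.append(o['contact_force']);P.append(o['tool_pos']);capture('wrist')
    o=get_obs();F=np.array(F);f=F.mean(0);p=np.mean(P,0);j=J@(p[:2]-O)-[0,87]
    b=np.arctan2(j[1],j[0]);fj=-J@f[:2]  # force tool applies
    print('t %.2f th %.3f r %.1f z %.1f F_tan %.2f F_rad %.2f Fz %.2f sd %.2f grip %.1f'%(o['time'],b-.35,np.hypot(*j),p[2],-np.sin(b)*fj[0]+np.cos(b)*fj[1],np.cos(b)*fj[0]+np.sin(b)*fj[1],f[2],F[:,:2].std(),o['grip_width']))
    return b-.35,p,o
def goto(th,n=1,r=60,lead=0):
    from scipy.spatial.transform import Rotation as R
E
python3 - <<'E'
from h import *
meas()
E
```

```text
t 13.78 th 0.060 r 60.7 z 70.8 F_tan 0.05 F_rad -0.03 Fz -0.11 sd 0.50 grip 55.3
```

Request:
carry_out(xyz=[[0, 0, 0], [0, 0, 0], [0, 0, 0], [0, 0, 0], [0, 0, 0], [0, 0, 0]], dr=[[0, 0, 0], [0, 0, 0], [0, 0, 0], [0, 0, 0], [0, 0, 0], [0, 0, 0]], gripper=-1)

```text
time: 14.52
tool_pos: [548.1, 253.4, 69.5]
tcp_rot: [3.141, -0.0, 1.707]
contact_force: [0.9, 0.8, -1.3]
grip_width: 17.2
```

Run:
```python
from h import *
th,p,o=meas()
# planned path in tool axes (tool x=jig y, tool y=jig x), units of 60mm, 0.1 rad steps starting at current
b=np.arange(th,1.45,.1)
for x in b:
    d=(np.sin(x+.1+.35)-np.sin(x+.35)), (np.cos(x+.45)-np.cos(x+.35))
    print(round(x,2),np.round(d,3))
```

```text
t 14.82 th 0.062 r 60.3 z 69.5 F_tan 0.56 F_rad -2.19 Fz -1.32 sd 0.89 grip 17.1
0.06 [ 0.089 -0.045]
0.16 [ 0.085 -0.053]
0.26 [ 0.079 -0.061]
0.36 [ 0.072 -0.069]
0.46 [ 0.065 -0.076]
0.56 [ 0.057 -0.082]
0.66 [ 0.049 -0.087]
0.76 [ 0.04  -0.092]
0.86 [ 0.03  -0.095]
0.96 [ 0.021 -0.098]
1.06 [ 0.011 -0.099]
1.16 [ 0.001 -0.1  ]
1.26 [-0.009 -0.1  ]
1.36 [-0.019 -0.098]
```

Request:
carry_out(xyz=[[0.045, -0.022, 0], [0.044, -0.023, 0], [0.043, -0.026, 0], [0.042, -0.027, 0], [0, 0, 0]], dr=[[0, 0, 0], [0, 0, 0], [0, 0, 0], [0, 0, 0], [0, 0, 0]])

```text
time: 15.45
tool_pos: [541.4, 262.2, 69.5]
tcp_rot: [3.14, 0.001, 1.708]
contact_force: [5.6, -3.2, -3.5]
grip_width: 16.9
```

Run:
```python
from h import *
meas()
```

```text
t 15.75 th 0.246 r 60.2 z 69.6 F_tan 5.60 F_rad -1.87 Fz -2.49 sd 4.04 grip 16.9
```

Request:
carry_out(xyz=[[0.04, -0.03, 0], [0.039, -0.031, 0], [0.036, -0.034, 0], [0.036, -0.035, 0], [0, 0, 0]], dr=[[0, 0, 0], [0, 0, 0], [0, 0, 0], [0, 0, 0], [0, 0, 0]])

```text
time: 16.38
tool_pos: [532.5, 270.2, 69.6]
tcp_rot: [3.14, 0.001, 1.707]
contact_force: [5.1, -2.9, -2.6]
grip_width: 17.4
```

```bash
sed -i "s/F\[:,:2\].std()/F[:,:2].std(0).mean()/" h.py
python3 - <<'E'
from h import *
meas(10)
E
```

```text
t 16.88 th 0.446 r 60.1 z 69.5 F_tan 5.52 F_rad -0.84 Fz -2.80 sd 0.40 grip 17.2
```

Request:
carry_out(xyz=[[0.033, -0.038, 0], [0.032, -0.038, 0], [0.029, -0.041, 0], [0, 0, 0]], dr=[[0, 0, 0], [0, 0, 0], [0, 0, 0], [0, 0, 0]])

```text
time: 17.38
tool_pos: [524.9, 275.0, 69.6]
tcp_rot: [3.14, 0.001, 1.707]
contact_force: [5.5, -2.1, -3.6]
grip_width: 17.2
```

Run:
```python
from h import *
meas(10)
```

```text
t 17.88 th 0.596 r 60.0 z 69.6 F_tan 5.83 F_rad -0.85 Fz -3.13 sd 0.56 grip 17.1
```

Request:
carry_out(xyz=[[0.027, -0.042, 0], [0.026, -0.043, 0], [0, 0, 0]], dr=[[0, 0, 0], [0, 0, 0], [0, 0, 0]])

```text
time: 18.25
tool_pos: [519.4, 277.5, 69.6]
tcp_rot: [3.14, 0.001, 1.708]
contact_force: [5.9, -2.1, -3.6]
grip_width: 16.9
```

Run:
```python
from h import *
meas(10)
```

```text
t 18.75 th 0.696 r 60.0 z 69.6 F_tan 6.00 F_rad -0.23 Fz -2.86 sd 0.36 grip 17.1
```

Request:
carry_out(xyz=[[0.023, -0.044, 0], [0.021, -0.046, 0], [0, 0, 0]], dr=[[0, 0, 0], [0, 0, 0], [0, 0, 0]])

```text
time: 19.12
tool_pos: [513.7, 279.4, 69.6]
tcp_rot: [3.139, 0.001, 1.707]
contact_force: [6.3, -0.8, -3.1]
grip_width: 17.0
```

Run:
```python
from h import *
meas(10)
```

```text
t 19.62 th 0.797 r 59.9 z 69.6 F_tan 5.64 F_rad -0.27 Fz -3.39 sd 0.46 grip 17.1
```

Request:
carry_out(xyz=[[0.018, -0.047, 0], [0.016, -0.047, 0], [0, 0, 0]], dr=[[0, 0, 0], [0, 0, 0], [0, 0, 0]])

```text
time: 20.0
tool_pos: [507.9, 280.8, 69.6]
tcp_rot: [3.139, 0.0, 1.707]
contact_force: [5.5, -1.1, -4.2]
grip_width: 17.5
```

Run:
```python
from h import *
meas(10); snap('top','t1')
```

```text
t 20.50 th 0.897 r 59.9 z 69.6 F_tan 5.61 F_rad 0.10 Fz -3.65 sd 0.54 grip 17.3
```

Request:
carry_out(xyz=[[0.013, -0.048, 0], [0.012, -0.049, 0], [0, 0, 0]], dr=[[0, 0, 0], [0, 0, 0], [0, 0, 0]])

```text
time: 20.92
tool_pos: [501.9, 281.6, 69.6]
tcp_rot: [3.139, 0.0, 1.707]
contact_force: [6.4, -0.9, -3.7]
grip_width: 17.2
```

Run:
```python
from h import *
meas(14)
```

```text
t 21.62 th 0.997 r 59.8 z 69.6 F_tan 5.86 F_rad 0.15 Fz -3.80 sd 0.54 grip 17.0
```

Request:
carry_out(xyz=[[0.009, -0.049, 0], [0.007, -0.05, 0], [0, 0, 0]], dr=[[0, 0, 0], [0, 0, 0], [0, 0, 0]])

```text
time: 22.0
tool_pos: [496.3, 281.8, 69.6]
tcp_rot: [3.138, 0.0, 1.707]
contact_force: [7.2, -1.7, -6.2]
grip_width: 16.9
```

Run:
```python
from h import *
meas(14)
```

```text
t 22.70 th 1.090 r 59.8 z 69.6 F_tan 7.25 F_rad 0.80 Fz -5.11 sd 0.57 grip 17.0
```

Contact shows: +1.5 N at θ = 1.09, so contact is at about 1.0 as the image predicted. Small steps from here.

Request:
carry_out(xyz=[[0.003, -0.04, 0], [0.001, -0.04, 0], [0, 0, 0]], dr=[[0, 0, 0], [0, 0, 0], [0, 0, 0]])

```text
time: 23.08
tool_pos: [492.0, 281.5, 69.6]
tcp_rot: [3.137, -0.0, 1.707]
contact_force: [9.4, 0.4, -7.2]
grip_width: 17.1
```

Run:
```python
from h import *
meas(14)
```

```text
t 23.77 th 1.162 r 59.7 z 69.6 F_tan 8.81 F_rad 0.66 Fz -6.40 sd 0.42 grip 17.1
```

Request:
carry_out(xyz=[[0, -0.03, 0], [0, -0.03, 0], [0, 0, 0]], dr=[[0, 0, 0], [0, 0, 0], [0, 0, 0]])

```text
time: 24.15
tool_pos: [488.9, 281.2, 69.7]
tcp_rot: [3.136, -0.0, 1.707]
contact_force: [9.9, 1.3, -8.0]
grip_width: 17.1
```

Run:
```python
from h import *
meas(14)
```

```text
t 24.85 th 1.216 r 59.7 z 69.7 F_tan 9.65 F_rad 0.97 Fz -7.64 sd 0.51 grip 17.1
```

The excess over free is 3.9 N, so about 19 N on the board. The slope of 19 N/rad matches 0.2 × 8 N/mm × 12 mm/rad. I'll let go, rise straight up and look.

Request:
carry_out(xyz=[[0, 0, 0], [0, 0, 0], [0, 0, 0], [0, 0, 0], [0, 0, 0]], dr=[[0, 0, 0], [0, 0, 0], [0, 0, 0], [0, 0, 0], [0, 0, 0]], gripper=0.2)

```text
time: 25.48
tool_pos: [486.4, 281.0, 69.5]
tcp_rot: [-3.142, -0.0, 1.708]
contact_force: [-1.0, -0.0, 1.4]
grip_width: 54.7
```

Request:
carry_out(xyz=[[0, 0, -0.3], [0, 0, -0.7], [0, 0, -0.8], [-0.9, 0.1, 0], [-0.9, 0.1, 0], [-0.9, 0.1, 0], [0, 0, 0], [0, 0, 0]], dr=[[0, 0, 0], [0, 0, 0], [0, 0, 0], [0, 0, 0], [0, 0, 0], [0, 0, 0], [0, 0, 0], [0, 0, 0]])

```text
time: 26.48
tool_pos: [526.3, 123.1, 177.5]
tcp_rot: [-3.141, -0.001, 1.707]
contact_force: [-0.4, -0.4, 0.4]
grip_width: 55.4
```

Run:
```python
from h import *
c=snap('wrist','w10'); mv([0,0,0],1.707)
im=c['image']
m=cv2.inRange(cv2.cvtColor(im,cv2.COLOR_BGR2HSV),(40,60,20),(88,255,255)); m[:60]=0;m[245:]=0
m=cv2.morphologyEx(m,cv2.MORPH_OPEN,np.ones((3,3)))
W=np.array([J@(ray(c,u,v,24)[:2]-O) for v,u in np.argwhere(m)],np.float32); print(cv2.minAreaRect(W))
```

```text
shift [-0.845 -8.968  2.959] turn [-0.001 -0.003  0.007] pos [526.1 123.7 177.5] rot [-3.1414e+00 -5.0000e-04  1.7080e+00] t 26.52 F [ 0.44  0.18 -0.25] g 55.3
((-0.8044643402099609, -10.329784393310547), (49.4964714050293, 87.74068450927734), 0.11035983264446259)
```

View pics/w10.png

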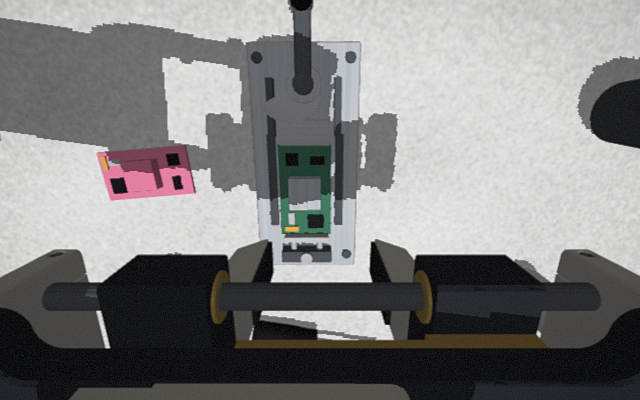

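The board now sits against the stop. Its centre is at jig y ≈ −10.3 and x ≈ −0.8, angle ~0, and its far end is at about −54.2. That is roughly 2 mm beyond the −52.2 measured for the unloaded stop, or about 16 N. The lever lies near jig +y (cam ≈ 1.22). I'll compare the bystanders in the top view, then hand in.

Run:
```python
from h import *
snap('top','t2')
a=load('top0')['image'];b=load('t2')['image']
for n,(u,v) in dict(spare=(348,160),screwdriver=(306,190),jar=(270,105),meter=(442,212),spool=(286,255)).items():
    t=a[v-18:v+18,u-18:u+18]; s=b[v-28:v+28,u-28:u+28]; r=cv2.matchTemplate(s,t,cv2.TM_CCOEFF_NORMED); _,mx,_,l=cv2.minMaxLoc(r); print(n,round(mx,2),l[0]-10,l[1]-10)
print(get_obs()['contact_force'].round(2)); close_job()
```

```text
spare 1.0 0 0
screwdriver 1.0 0 0
jar 1.0 0 0
meter 1.0 0 0
spool 1.0 0 0
[0.47 0.06 0.25]
the job is handed in; nothing more can be done
```

The single-shield board is clamped in the repair jig at an estimated 16–19 N, inside the 10–30 N window, and the job is handed in. No verdict was reported.

**What I did:** I gripped the board by its shield and laid it between the rails with the cam still open at about 0.07 rad. Then I gripped the knob and carried the lever round to cam ≈ 1.22 rad. The board met the stop at about 1.0 rad, as the camera had predicted. I then let go and moved the arm clear.

**Last checks:**
- **Board position:** it reads x ≈ −0.8 mm and y ≈ −10.3 mm in the jig frame. It is aligned with the jig and touching the stop.
- **Clamping force:** the knob took 3.9 N more than when turning free, which means about 19 N on the board. The stop had moved back about 2 mm, which means about 16 N but is only good to about 1 mm.
- **Disagreement:** the lever went about 0.2 rad past contact, not the stated 0.28. By that rule alone the force would be about 14 N, still inside the window.
- **Bystanders:** none of the five showed any movement in the top view.
- **Arm contact:** the force on the tool read about zero, so the arm was touching nothing.

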